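Stopper the amber varnish jar

ROBOT

A 6-joint arm with a two-finger parallel gripper is mounted at the origin on the work surface. World frame = base frame: x ahead of the robot, y to its left, z up, the work surface at z = 0. Lengths are in m, angles in rad, forces in N, time in s.
With the tool pointing down it reaches from about 0.3 to 0.775 m from the base axis. Payload 14.6 kg.
Tool frame: the origin (TCP) lies on the mounting face of the last link; the fingertips stand 199 mm ahead of it and the grasp point (between the pads) lies 180 mm ahead of it; z points along the fingers, y is the direction in which the jaws open and shut (so a half turn about z gives the same grasp; the last joint's range is limited). The gripper opens to 94 mm and grips with 3 to 60 N. Pads are 16 mm wide; open, the fingers measure 119 mm over their backs; the gripper's body (75 mm by 177 mm) begins 78 mm behind the grasp point.
Start: joints at [1.077, 0.3, 1.521, -0, 1.321, -0.067], TCP at [0.228, 0.501, 0.405] pointing down, gripper open.
Joint ranges: [-3.03, 3.03], [-0.79, 2.21], [0.23, 2.52], [-1.04, 4.18], [0, 3.07], [-2.55, 2.55]. Speed limits (rad/s): [2.22, 2.22, 2.57, 3.14, 3.14, 3.14].

INTERFACE

Orientations are given as [roll, pitch, yaw] about the fixed x, y, z axes, in that order (R = Rz(yaw) Ry(pitch) Rx(roll)).
In Python, from station import sensors, vision, job gives the robot as it stands. The module is installed in compiled form; this text tells all that it offers.
- The arm moves only by the tool arm_command, never from a script. Its argument "plan" is one flat list of numbers, 5 for each row, row after row: the closure, from -1 (fully open) to 1 (shut), so that 0 is half open, then the shift along the world's x, y, z scaled (see below), then the turn about the world's z scaled (see below). A call has 1 to 20 rows; each row is the pose to reach, as a shift and turn from the pose commanded when the call began; what a row does not reach only later rows make up. The controller multiplies each number of a shift by 400 mm and each number of a turn by 120 degrees. A row lasts 1/10 s, in which the tool goes at most 50 mm and 8.59 degrees, less where a joint would pass 70% of its speed; a pose out of reach is approached as far as the arm can. A call with a number of a shift or a turn outside -1 to 1 is refused whole. A call with a gripper value outside its range is refused whole. The fingers move at their own pace and stop on an object; "newtons" is the grip in N (left out, the last holds). Time passes only in rows, so rows that repeat a pose let the fingers close. It gives the time, the measured TCP pose, the force and the opening at its end, in the units of the state.
- sensors.get_obs(): the state, without advancing time (a new reading comes with each control period).
- vision.camera(name): name is "scene" or "side" or "wrist"; returns the picture (384x512x3 uint8, blue, green, red); there is no depth.
- vision.camera_params(name): a dict with "intrinsics" (3x3 intrinsics, pixels), "k1" (the pictures are not rectified: a ray, as slopes to the right and down, at radius r is drawn at 1 + k1 r^2 times it, then the intrinsics apply), "rvec" (rotation vector, rad) and "tvec" (3), from world to camera coordinates, as OpenCV has them. Camera axes: x right, y down, z forward; pixel columns grow to the right and rows downward; lengths in m; the calibration is good to about 2 mm. A picture is of the moment at which its call begins: read the wrist's pose just before it. camera_params takes no time and is no camera call; for the wrist camera it gives the pose at the moment of the call.
- job.hand_in(): hands the job in, once; it reports no verdict.
Trained networks look in the newest picture that a camera, given by its name, has taken for a name from the list of things; names that differ only in an ending like _2 or _b are one class to them, and where a whole thing is asked for, a point or a joint stands for the part that bears it (a point fixed in the world has none). Each returns a list of dicts, best first, with "confidence" (0 to 1); they miss things now and then, are a little off and sometimes report something else, mostly with a low value. They report only what shows in the picture. A call takes as long as a camera call.
- vision.search_frame(name, camera): "at" ([row, column] in pixels, amid what is visible of it).
- vision.silhouettes(name, camera): "mask" (384x512 bool, what is visible of it) and "at" ([row, column] in pixels, amid what is visible of it).
- vision.pinpoint(name, camera): "at" ([row, column] in pixels: a listed point, or the origin of a listed thing).
The state is a dict: "time_s": time; "qpos": joint angles; "joint_vel": joint speeds; "tau": joint torques, N m; "ee_pos": TCP position; "eef_rot": TCP orientation; "force": force on the tool from outside, world axes, zero at the start; "moment": the same for the moment, N m; "grip_width": finger opening in m.
Only numpy, scipy, OpenCV 4.12 (cv2) and the standard library are available. Lean on these libraries where they do the work, as an engineer would, in place of code of your own. Each camera call takes 0.05 s, during which the arm holds its last target.

TASK

Close the open amber varnish jar: take the cork stopper with the red knob out of the wooden rack and set it upright into the mouth of the amber jar, fully home so that its collar rests on the rim. Keep hold of it until the cork is well inside the neck (do not drop it in), then let go; the amber jar stays standing where it is. Leave the green jar and the blue-knobbed stopper alone.

Things in the scene. Friction and masses are not known exactly. Their poses are not given: they have to be found in the camera images.
- red_stopper: Stopper to use, 80 g, upright in one of two holes of a fixed wooden rack 40 mm high, collar on the rack's top. Cork plug 32 mm long, 24 mm diameter at the foot widening to 46; pale collar 66 mm diameter, 8 mm thick; on top a red knob to grip, 32 mm diameter, 30 mm high (40 to 70 mm above the origin). Origin: centre of the plug's foot, in the rack 8 mm above the bench; z up, along its axis.
- blue_stopper: Second stopper, same shape but with a blue knob, in the other hole of the same rack (90 x 210 mm), 110 mm from the first, centre to centre. Not to be moved. Origin: centre of the plug's foot; z up.
- amber_jar: Empty open jar of amber glass, loose on the bench, 450 g, round: 110 mm high, body 86 mm diameter, neck 60 mm outside, 52 mm inside. Origin: centre of its underside; z up; mouth centred 110 mm above the origin. With the stopper home, its origin is 78 mm above the jar's.
- green_jar: Empty open jar of green glass, same shape and size as the amber one, loose on the bench. Not to be moved. Origin: centre of its underside; z up.

How it is judged:
By the outcome, as a careful person would: the job done as asked, in the order asked, and still so for the second after the job is handed in, with the robot touching nothing.
It also fails if it takes over 42 s, if anything falls off the work surface, if the arm or the gripper's body presses on something with over 40 N, if the wrist force passes 120 N, or if a joint passes its speed limit or range.

## Working session

There is one attempt and no reset: what is moved stays moved. The work goes in short steps, Python scripts to look and compute and a tool call to move; the robot and the scene stay as the last step left them, time stands still between calls to the robot, and variables do not carry over. Pictures are saved under pics/ and viewed, and the job is handed in when it is done.

Besides the shell and the picture viewer there is one more tool, called after "Request:" by a JSON object that holds its "name" and its "arguments", one argument or row to a line. arm_command: Moves the arm, as the interface text tells. Its arguments: {"type":"object","properties":{"plan":{"type":"array"},"newtons":{"type":"number"}},"required":["plan"]}

```bash
mkdir -p pics
cat > h.py <<'E'
import numpy as np, cv2
from station import sensors, vision, job
def cam(n):
    p=vision.camera_params(n); K=np.array(p["intrinsics"],float); R=cv2.Rodrigues(np.array(p["rvec"],float))[0]; t=np.array(p["tvec"],float).ravel()
    return K,float(p["k1"]),R,t
def proj(n,X,c=None):
    K,k,R,t=c or cam(n); P=np.atleast_2d(X)@R.T+t; s=P[:,:2]/P[:,2:]
    s=s*(1+k*(s**2).sum(1,keepdims=True)); return s@K[:2,:2].T+K[:2,2]   # col,row
def ray(n,col,row,c=None):
    K,k,R,t=c or cam(n); d=np.array([(col-K[0,2])/K[0,0],(row-K[1,2])/K[1,1]]); s=d.copy()
    for _ in range(20): s=d/(1+k*(s@s))
    return -R.T@t, R.T@np.array([s[0],s[1],1])
def onz(n,col,row,z,c=None):
    o,d=ray(n,col,row,c); return o+d*(z-o[2])/d[2]
E
python3 - <<'E'
from h import *
ims=[]
for n in ["scene","side","wrist"]:
    im=vision.camera(n); cv2.imwrite(f"pics/{n}0.png",im)
    print(n,vision.camera_params(n))
    for o in ["red_stopper","blue_stopper","amber_jar","green_jar"]:
        print(o,[(np.round(d["at"],1),round(d["confidence"],2)) for d in vision.pinpoint(o,n)])
print(sensors.get_obs())
E
```

```text
scene {'intrinsics': array([[437.88903589,   0.        , 254.66401374],
       [  0.        , 437.88903589, 196.29907271],
       [  0.        ,   0.        ,   1.        ]]), 'k1': -0.012883022524638403, 'rvec': array([ 1.99299683,  1.55961884, -0.54444884]), 'tvec': array([-0.14470017, -0.36194424,  1.32565531])}
red_stopper [(array([202.8, 178.9]), 0.79)]
blue_stopper [(array([220.8, 134.1]), 0.79)]
amber_jar [(array([190.3, 387.2]), 0.63)]
green_jar [(array([226.8, 292.4]), 0.96)]
side {'intrinsics': array([[481.3221935 ,   0.        , 258.66579718],
       [  0.        , 481.3221935 , 191.36761481],
       [  0.        ,   0.        ,   1.        ]]), 'k1': -0.13092768580565542, 'rvec': array([ 2.0498518 , -0.83151371,  0.44887945]), 'tvec': array([-0.40852836,  0.25351473,  0.76867675])}
red_stopper [(array([255.3, 276.9]), 0.68), (array([185.3, 244.4]), 0.18)]
blue_stopper [(array([275.3, 326.8]), 0.86)]
amber_jar [(array([156. , 169.5]), 0.83)]
green_jar [(array([185.1, 241.6]), 0.87)]
wrist {'intrinsics': array([[323.81414397,   0.        , 255.98077613],
       [  0.       
[... 232 characters left out ...]
pper []
blue_stopper []
amber_jar []
green_jar []
{'time_s': 0.75, 'qpos': array([ 1.07741668e+00,  2.99901349e-01,  1.52099935e+00,  4.55596072e-06,
        1.32074184e+00, -6.66092137e-02]), 'joint_vel': array([ 0.00082695, -0.00043053,  0.00010565,  0.00103788,  0.00045289,
       -0.00026987]), 'tau': array([ 3.49584690e-03, -5.31607032e+01, -3.52883291e+01,  7.10228621e-02,
        2.13241851e-02,  2.92725963e-05]), 'ee_pos': array([0.22766501, 0.50065622, 0.40464512]), 'eef_rot': array([-3.14154317e+00, -7.72517474e-06,  2.71482109e+00]), 'force': array([ 0.36113396, -0.11154002, -0.11030012]), 'moment': array([-0.01605433,  0.03480325,  0.04802102]), 'grip_width': 0.09369573502594353}
```

View pics/scene0.png

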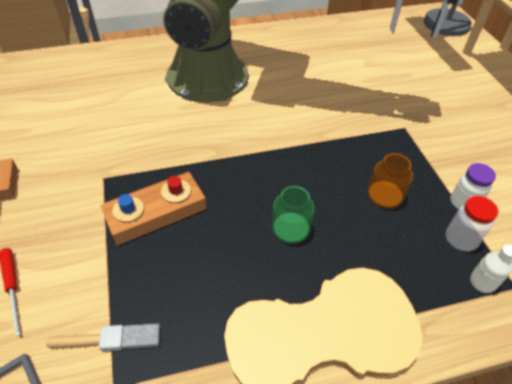

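View pics/side0.png

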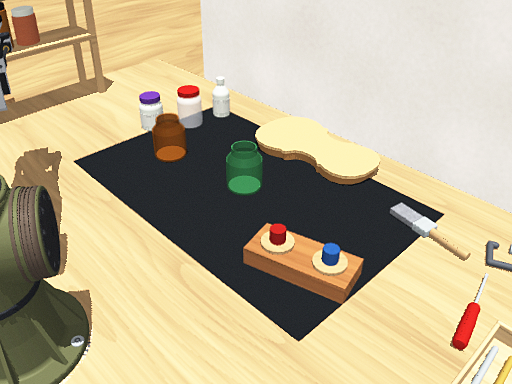

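View pics/wrist0.png

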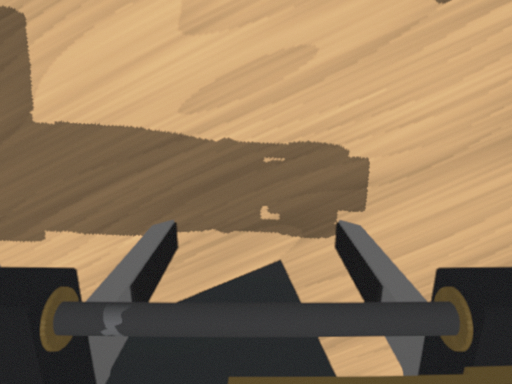

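Run:
```python
from h import *
S={"scene":{"red":(178.9,202.8,.008),"blue":(134.1,220.8,.008),"amber":(387.2,190.3,0),"green":(292.4,226.8,0)},
"side":{"red":(276.9,255.3,.008),"blue":(326.8,275.3,.008),"amber":(169.5,156,0),"green":(241.6,185.1,0)}}
for n in S:
    for k,(c,r,z) in S[n].items(): print(n,k,onz(n,c,r,z).round(4))
for n in S: print(n,"cam at",ray(n,256,192)[0].round(3))
```

```text
scene red [ 0.4745 -0.1503  0.008 ]
scene blue [ 0.5024 -0.2535  0.008 ]
scene amber [0.5455 0.3381 0.    ]
scene green [0.5948 0.0848 0.    ]
side red [ 0.4705 -0.1551  0.008 ]
side blue [ 0.4978 -0.2594  0.008 ]
side amber [0.5518 0.3177 0.    ]
side green [0.5965 0.0835 0.    ]
scene cam at [ 1.123 -0.15   0.791]
side cam at [-0.055 -0.63   0.65 ]
```

The scene picture shows the rack at left with the blue knob at (row 203, col 125) and the red knob at (185, 174). The green jar is near (215, 293) and the amber jar near (180, 392). The side view agrees on the layout. The two cameras put the amber jar about 20 mm apart, so I'll refine it with outlines.

```bash
cat > fit.py <<'E'
from h import *
from scipy.optimize import minimize
th=np.linspace(0,2*np.pi,48,endpoint=False)
def cyl(x,y,prof):
    return [np.c_[x+r*np.cos(th),y+r*np.sin(th),np.full(48,z)] for r,z in prof]
def render(n,x,y,parts,c,s=4):
    m=np.zeros((384*s,512*s),np.uint8)
    for prof in parts:
        P=np.vstack([proj(n,C,c) for C in cyl(x,y,prof)])
        h=cv2.convexHull(((P+.5)*s).astype(np.float32).round().astype(np.int32)); cv2.fillPoly(m,[h],255)
    return cv2.resize(m,(512,384),interpolation=cv2.INTER_AREA)/255.
JAR=[[(.043,0),(.043,.075)],[(.043,.075),(.030,.09)],[(.03,.09),(.03,.11)]]
KNOB=[[(.016,.048),(.016,.078)]]
def fit(masks,parts,x0):
    cs={n:cam(n) for n in masks}
    f=lambda p: sum(np.abs(render(n,*p,parts,cs[n])-masks[n]).sum() for n in masks)
    r=minimize(f,x0,method="Nelder-Mead",options=dict(initial_simplex=[x0,[x0[0]+.01,x0[1]],[x0[0],x0[1]+.01]],xatol=2e-4))
    return r.x,r.fun/sum(m.sum() for m in masks.values())
E
python3 - <<'E'
from fit import *
M={};I={}
for n in ["scene","side"]:
    im=vision.camera(n); I[n]=im
    for o in ["amber_jar","green_jar"]:
        d=vision.silhouettes(o,n); 
        if d: M[o,n]=d[0]["mask"].astype(float); print(o,n,d[0]["confidence"],M[o,n].sum(),np.round(d[0]["at"]))
    b,g,r=[im[...,i].astype(int) for i in range(3)]
    hsv=cv2.cvtColor(im,cv2.COLOR_BGR2HSV)
    for o,c0,mm in (("red",(174,186) if n=="scene" else (278,234),(r>100)&(g<60)&(b<70)),("blue",(126,203) if n=="scene" else (330,254),(b>90)&(r<80))):
        w=np.zeros(mm.shape,bool); w[c0[1]-18:c0[1]+18,c0[0]-16:c0[0]+16]=1
        M[o,n]=(mm&w).astype(float); print(o,n,M[o,n].sum())
X0=dict(amber_jar=[.548,.328],green_jar=[.596,.084],red=[.4725,-.153],blue=[.5,-.2565])
for o in X0:
    p=JAR if "jar" in o else KNOB
    for ns in (["scene"],["side"],["scene","side"]):
        ms={n:M[o,n] for n in ns if (o,n) in M}
        if ms: x,e=fit(ms,p,X0[o]); print(o,ns,x.round(4),round(e,3))
    for n in ["scene","side"]:
        for pp in p:
            q=(render(n,*x,[pp],cam(n))>.5).astype(np.uint8); cs,_=cv2.findContours(q,0,1); cv2.drawContours(I[n],cs,-1,(255,255,255),1)
cv2.imwrite("pics/ov_scene.png",cv2.resize(I["scene"][130:260,90:430],None,fx=2.3,fy=2.3)); cv2.imwrite("pics/ov_side.png",cv2.resize(I["side"][90:310,130:390],None,fx=2.7,fy=2.7))
E
```

```text
amber_jar scene 0.72 1896.0 [179. 393.]
green_jar scene 0.9 1992.0 [215. 294.]
red scene 197.0
blue scene 215.0
amber_jar side 0.97 1485.0 [138. 168.]
green_jar side 0.58 1795.0 [172. 243.]
red side 297.0
blue side 339.0
amber_jar ['scene'] [0.5551 0.327 ] 0.047
amber_jar ['side'] [0.5592 0.3236] 0.057
amber_jar ['scene', 'side'] [0.5581 0.3248] 0.068
green_jar ['scene'] [0.5948 0.0802] 0.03
green_jar ['side'] [0.5993 0.0789] 0.043
green_jar ['scene', 'side'] [0.598  0.0785] 0.053
red ['scene'] [ 0.4651 -0.1532] 0.346
red ['side'] [ 0.4716 -0.1531] 0.185
red ['scene', 'side'] [ 0.4688 -0.1543] 0.294
blue ['scene'] [ 0.4927 -0.2591] 0.359
blue ['side'] [ 0.4993 -0.2594] 0.151
blue ['scene', 'side'] [ 0.4972 -0.2605] 0.274
```

```bash
ls pics
```

```text
ov_scene.png
ov_side.png
scene0.png
side0.png
wrist0.png
```

View pics/ov_scene.png

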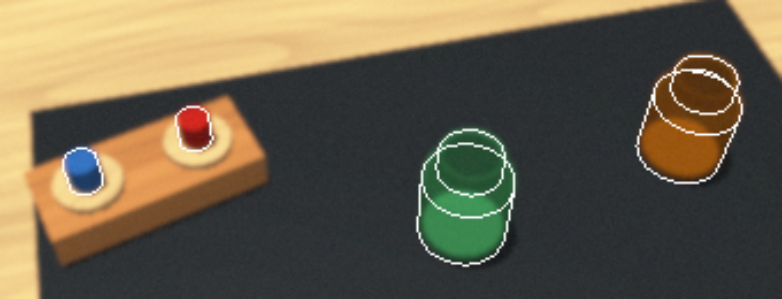

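View pics/ov_side.png

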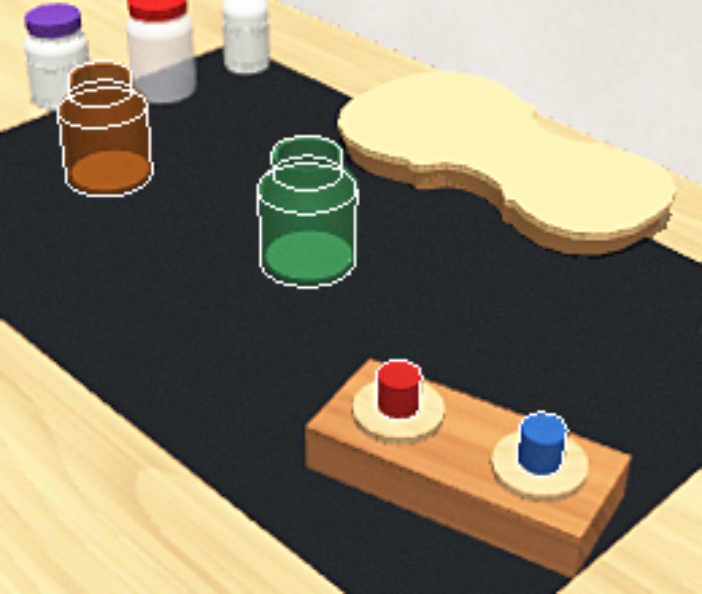

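The overlays match: the white outlines sit on the two jars and on both knobs. Next I'll check where the wrist camera sits and how tall and close the neighbouring bottles are, so I can pick a view over the amber jar.

Run:
```python
from h import *
from scipy.spatial.transform import Rotation as Ro
o=sensors.get_obs(); R=Ro.from_euler("xyz",o["eef_rot"]).as_matrix()
c,d=ray("wrist",256,190)
print("cam in tool",(R.T@(c-o["ee_pos"])).round(3),"axis in tool",(R.T@d).round(3))
print("tool y",R[:,1].round(3))
# where points would appear with cam above: hypothesise TCP positions
def wp(tcp,yaw,X):
    K,k,Rc,t=cam("wrist"); Rn=Ro.from_euler("xyz",[np.pi,0,yaw]).as_matrix()
    cn=np.array(tcp)+Rn@(R.T@(c-o["ee_pos"])); Rcn=Rc@R@Rn.T
    return proj("wrist",X,(K,k,Rcn,-Rcn@cn))
print(wp([.50,.325,.405],2.715,[[.558,.325,.11],[.558,.325,0]]))
print(wp([.47,-.154,.405],2.715,[[.47,-.154,.078]]))
# bottles: feet
for nm,s,q in (("purple",(152,128),(472,205)),("redcap",(189,127),(466,246)),("white",(221,116),(487,288))):
    print(nm,onz("side",*s,0).round(3),onz("scene",*q,0).round(3))
```

```text
cam in tool [0.076 0.001 0.02 ] axis in tool [-0.257  0.001  0.966]
tool y [ 0.414  0.91  -0.   ]
[[280.34587016 248.25074326]
 [273.92775255 210.48447675]]
[[254.55696001 184.53008352]]
purple [0.61  0.487 0.   ] [0.634 0.513 0.   ]
redcap [0.693 0.416 0.   ] [ 0.733  0.437 -0.   ]
white [0.809 0.407 0.   ] [0.834 0.424 0.   ]
```

Request:
{"name": "arm_command", "arguments": {
  "plan": [-1, 0.82, -0.44, 0, 0, -1, 0.82, -0.44, 0, 0, -1, 0.82, -0.44, 0, 0, -1, 0.82, -0.44, 0, 0, -1, 0.82, -0.44, 0, 0, -1, 0.82, -0.44, 0, 0, -1, 0.82, -0.44, 0, 0, -1, 0.82, -0.44, 0, 0, -1, 0.82, -0.44, 0, 0, -1, 0.82, -0.44, 0, 0, -1, 0.82, -0.44, 0, 0, -1, 0.82, -0.44, 0, 0],
  "newtons": 20
}}

```text
time_s: 2.25
ee_pos: [0.5547, 0.3255, 0.405]
eef_rot: [3.141, 0.0, 2.716]
force: [0.0, 0.2, -0.3]
grip_width: 0.094
```

Run:
```python
from fit import *
c=cam("wrist"); im=vision.camera("wrist"); o=sensors.get_obs(); print(o["time_s"],o["ee_pos"],o["eef_rot"],o["joint_vel"].round(3))
np.savez("w_amber.npz",im=im,K=c[0],k=c[1],R=c[2],t=c[3])
d=vision.silhouettes("amber_jar","wrist")
v=im.copy()
for q in d[:1]:
    print(q["confidence"],q["at"]); np.save("amask.npy",q["mask"])
for z,r in ((.11,.03),(.11,.026),(0,.043)):
    P=proj("wrist",cyl(.558,.325,[(r,z)])[0],c); cv2.polylines(v,[P.round().astype(int)],True,(255,255,255))
cv2.imwrite("pics/w1.png",np.hstack([v,im])[:, :1024] if 0 else v)
cv2.imwrite("pics/w1raw.png",im)
```

```text
2.3 [0.55483779 0.32543098 0.40503528] [3.14117805e+00 2.29117180e-04 2.71621399e+00] [-0.005  0.002 -0.005  0.     0.002  0.001]
0.63 [184.8, 257.9]
```

View pics/w1.png

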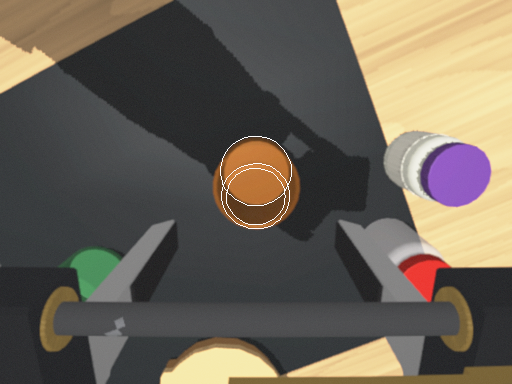

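View pics/w1raw.png

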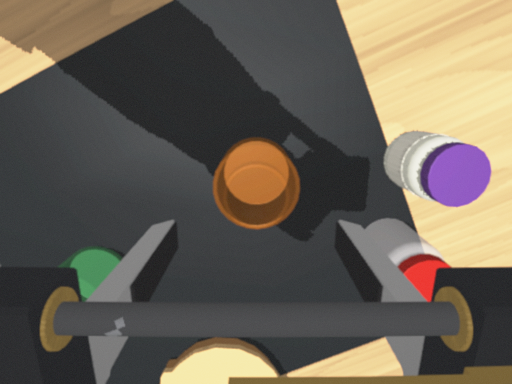

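Run:
```python
from fit import *
d=np.load("w_amber.npz"); im=d["im"]; c=(d["K"],float(d["k"]),d["R"],d["t"])
m=np.load("amask.npy").astype(float)
cs={}
f=lambda p: np.abs(render("wrist",p[0],p[1],JAR,c)-m).sum()
x0=[.558,.325]
r=minimize(f,x0,method="Nelder-Mead",options=dict(initial_simplex=[x0,[.564,.325],[.558,.331]],xatol=2e-4)); print(r.x,r.fun/m.sum())
cr=im[125:240,200:315]; a=cv2.resize(cr,None,fx=5,fy=5,interpolation=cv2.INTER_CUBIC)
a=cv2.convertScaleAbs(a,alpha=1.6); cv2.imwrite("pics/w1c.png",a)
b=a.copy()
```

```text
[0.55861451 0.32484895] 0.015935534815575914
```

View pics/w1c.png

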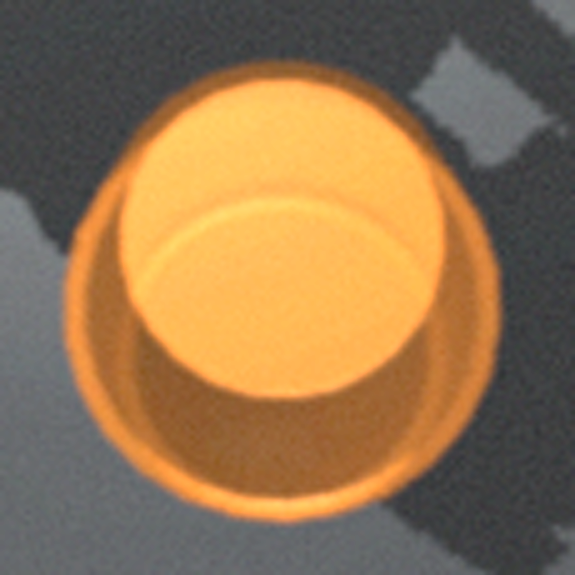

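The crop shows the amber rim arc running from about (row 165, col 257) to (228, 257). The wrist outline fit gives (0.5586, 0.3248), which agrees with the other cameras. Moving over the red stopper next.

Request:
{"name": "arm_command", "arguments": {
  "plan": [-1, -0.21, -1, 0, 0, -1, -0.21, -1, 0, 0, -1, -0.21, -1, 0, 0, -1, -0.21, -1, 0, 0, -1, -0.21, -1, 0, 0, -1, -0.21, -1, 0, 0, -1, -0.21, -1, 0, 0, -1, -0.21, -1, 0, 0, -1, -0.21, -1, 0, 0]
}}

```text
time_s: 3.25
ee_pos: [0.4705, -0.0786, 0.405]
eef_rot: [-3.141, 0.001, 2.711]
force: [-0.9, 0.3, 0.1]
grip_width: 0.0939
```

Request:
{"name": "arm_command", "arguments": {
  "plan": [-1, 0, -0.2, -0.1, 0, -1, 0, -0.2, -0.1, 0, -1, 0, -0.2, -0.1, 0, -1, 0, -0.2, -0.1, 0, -1, 0, -0.2, -0.1, 0]
}}

```text
time_s: 3.75
ee_pos: [0.4719, -0.1542, 0.3653]
eef_rot: [3.141, 0.001, 2.716]
force: [-0.3, -0.2, -0.0]
grip_width: 0.0941
```

Run:
```python
from fit import *
c=cam("wrist"); im=vision.camera("wrist"); o=sensors.get_obs(); print(o["time_s"],o["ee_pos"],o["eef_rot"],o["joint_vel"].round(3))
hsv=cv2.cvtColor(im,cv2.COLOR_BGR2HSV).astype(int)
m=((hsv[...,0]<8)|(hsv[...,0]>172))&(hsv[...,1]>180)&(hsv[...,2]>60)
m=m.astype(np.uint8); n,l,s,ce=cv2.connectedComponentsWithStats(m)
for i in range(1,n):
    if s[i,4]>100: print(s[i],ce[i])
i=1+np.argmax(s[1:,4]); M=(l==i).astype(float)
x,e=fit({"wrist":M},KNOB,[.4695,-.154]); print(x,e)
d=vision.silhouettes("red_stopper","wrist"); print([(q["confidence"],q["at"]) for q in d])
ST=[[(.033,.040),(.033,.048)],[(.016,.048),(.016,.078)]]
if d: print(fit({"wrist":d[0]["mask"].astype(float)},ST,[.4695,-.154]))
v=im.copy()
for z,r in ((.078,.016),(.048,.016),(.048,.033)):
    P=proj("wrist",cyl(*x,[(r,z)])[0],c); cv2.polylines(v,[P.round().astype(int)],True,(255,255,255))
cv2.imwrite("pics/w2.png",v)
```

```text
3.8 [ 0.4719188  -0.15410695  0.36541009] [3.14141027e+00 1.17964799e-03 2.71636286e+00] [-0.001 -0.     0.003 -0.002 -0.001 -0.004]
[239 171  33  37 629] [254.75993641 190.70747218]
[ 0.4708391  -0.15342729] 1.0296455625175347
[(0.8, [182.8, 255.6]), (0.5, [253.4, 183.2])]
(array([ 0.46935044, -0.15300021]), np.float64(0.023880328016581062))
```

View pics/w2.png

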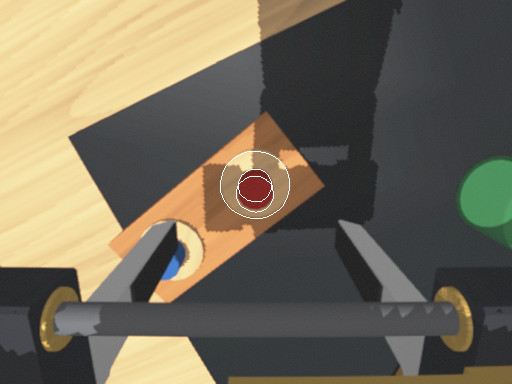

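The wrist view shows the red knob at about (row 188, col 255), centred between the fingers. The blue stopper is well off to the lower left. Now I'll descend and grip.

Request:
{"name": "arm_command", "arguments": {
  "plan": [-1, -0.005, 0.001, -0.1, 0, -1, -0.005, 0.001, -0.2, 0, -1, -0.005, 0.001, -0.25, 0, -1, -0.005, 0.001, -0.275, 0, -1, -0.005, 0.001, -0.285, 0, -1, -0.005, 0.001, -0.285, 0, -1, -0.005, 0.001, -0.285, 0, 0.2, -0.005, 0.001, -0.285, 0, 0.5, -0.005, 0.001, -0.285, 0, 1, -0.005, 0.001, -0.285, 0, 1, -0.005, 0.001, -0.285, 0, 1, -0.005, 0.001, -0.285, 0, 1, -0.005, 0.001, -0.285, 0, 1, -0.005, 0.001, -0.285, 0, 1, -0.005, 0.001, -0.285, 0],
  "newtons": 25
}}

```text
time_s: 5.35
ee_pos: [0.4697, -0.155, 0.2507]
eef_rot: [3.142, -0.0, 2.715]
force: [1.1, 0.9, 0.4]
grip_width: 0.0333
```

Request:
{"name": "arm_command", "arguments": {
  "plan": [1, 0, 0, 0, 0, 1, 0, 0, 0.03, 0, 1, 0, 0, 0.08, 0, 1, 0, 0, 0.14, 0, 1, 0, 0, 0.22, 0, 1, 0, 0, 0.31, 0, 1, 0, 0, 0.4, 0, 1, 0, 0, 0.45, 0, 1, 0, 0, 0.45, 0, 1, 0, 0, 0.45, 0]
}}

```text
time_s: 6.35
ee_pos: [0.4694, -0.1549, 0.4302]
eef_rot: [-3.142, -0.0, 2.715]
force: [-0.3, -0.5, -1.6]
grip_width: 0.0314
```

Run:
```python
from fit import *
o=sensors.get_obs(); print(o["time_s"],o["ee_pos"],o["eef_rot"],o["force"].round(2),o["grip_width"])
for n in ("scene","side","wrist"): cv2.imwrite(f"pics/{n}3.png",vision.camera(n))
```

```text
6.35 [ 0.46942592 -0.15485005  0.43019156] [-3.14156930e+00 -3.03583534e-04  2.71480549e+00] [-0.32 -0.52 -1.64] 0.03143938663569134
```

View pics/side3.png

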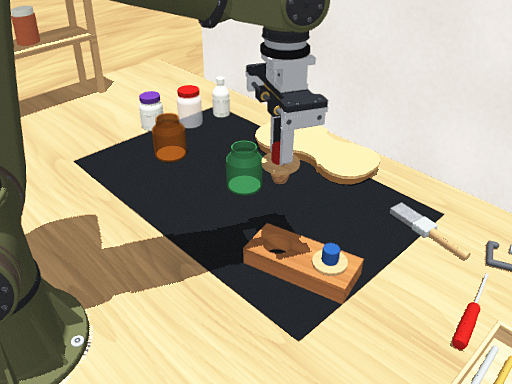

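View pics/scene3.png

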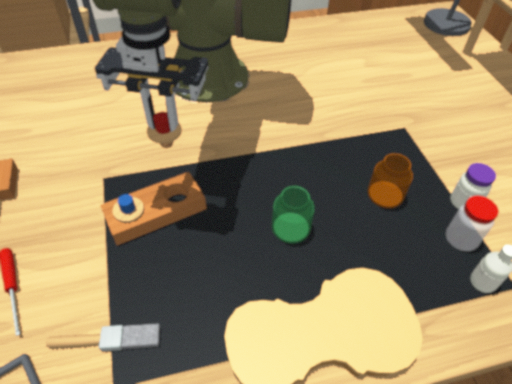

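View pics/wrist3.png

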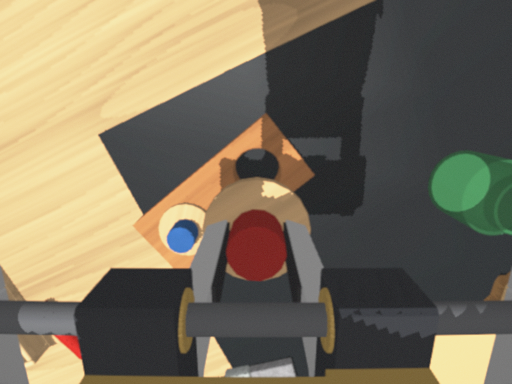

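Run:
```python
from fit import *
def ov(n,x,y,z0,f,box,out):
    im=cv2.imread(f"pics/{n}3.png"); v=cv2.resize(im[box[1]:box[3],box[0]:box[2]],None,fx=4,fy=4,interpolation=cv2.INTER_CUBIC)
    for r,z in ((.016,.07),(.033,.04),(.033,.032),(.023,.032),(.012,0)):
        P=proj(n,cyl(x,y,[(r,z+z0)])[0]); P=(P-[box[0],box[1]]+.5)*4
        cv2.polylines(v,[P.round().astype(int)],True,(255,255,255))
    cv2.imwrite(out,v)
z0=.4302-.2427
ov("wrist",.4694,-.1549,z0,0,(180,160,340,290),"pics/ow3.png")
ov("side",.4694,-.1549,z0,0,(230,110,330,210),"pics/os3.png")
ov("scene",.4694,-.1549,z0,0,(110,80,210,180),"pics/oc3.png")
```

```text
(no output)
```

View pics/ow3.png

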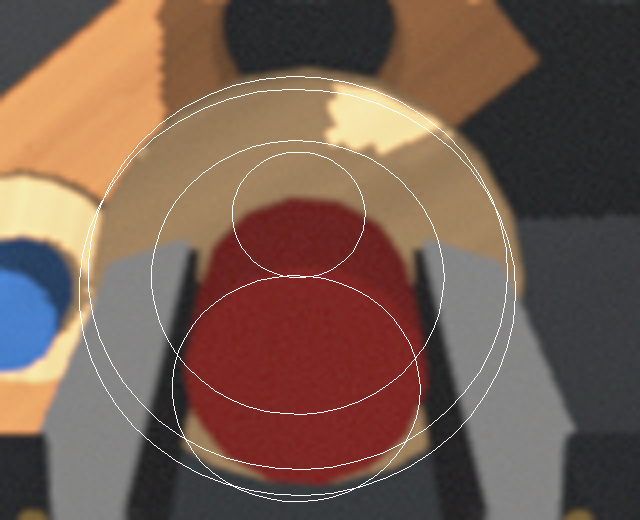

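View pics/os3.png

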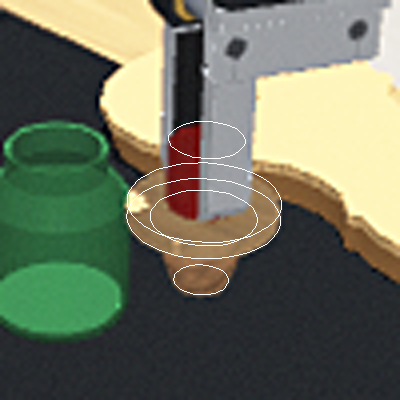

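View pics/oc3.png

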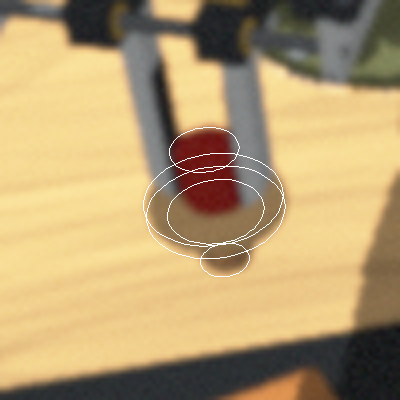

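Run:
```python
from fit import *
z0=.4302-.2427
for k,h,(u,v) in (("collar",.04,(2.6,-2.4)),("top",.07,(2,-4.5))):
    p=proj("wrist",[.4694,-.1549,z0+h])[0]; print(k,(onz("wrist",p[0]+u,p[1]+v,z0+h)-[.4694,-.1549,z0+h]).round(4))
```

```text
collar [-0.0008  0.0021  0.    ]
top [-0.0019  0.002   0.    ]
```

Request:
{"name": "arm_command", "arguments": {
  "plan": [1, 0.01, 0.05, 0, 0, 1, 0.03, 0.14, 0, 0, 1, 0.05, 0.24, 0, 0, 1, 0.07, 0.34, 0, 0, 1, 0.09, 0.44, 0, 0, 1, 0.11, 0.54, 0, 0, 1, 0.13, 0.64, 0, 0, 1, 0.15, 0.74, 0, 0, 1, 0.17, 0.84, 0, 0, 1, 0.2, 0.93, 0, 0, 1, 0.22, 0.98, 0, 0, 1, 0.224, 1, 0, 0, 1, 0.224, 1, 0, 0]
}}

```text
time_s: 7.8
ee_pos: [0.5593, 0.2455, 0.4295]
eef_rot: [-3.14, -0.001, 2.716]
force: [0.0, -0.4, -0.7]
grip_width: 0.0317
```

Request:
{"name": "arm_command", "arguments": {
  "plan": [1, 0, 0.06, 0, 0, 1, 0, 0.13, 0, 0, 1, 0, 0.18, 0, 0, 1, 0, 0.197, 0, 0, 1, 0, 0.197, -0.03, 0, 1, 0, 0.197, -0.08, 0, 1, 0, 0.197, -0.12, 0, 1, 0, 0.197, -0.14, 0, 1, 0, 0.197, -0.14, 0, 1, 0, 0.197, -0.14, 0]
}}

```text
time_s: 8.8
ee_pos: [0.5595, 0.3233, 0.3752]
eef_rot: [3.141, 0.0, 2.714]
force: [1.0, 0.3, -0.9]
grip_width: 0.0316
```

```bash
cat > ov.py <<'E'
from fit import *
import sys
tag=sys.argv[1]; jx,jy=.5583,.325
o=sensors.get_obs(); p=o["ee_pos"]; print(o["time_s"],p,o["eef_rot"],o["force"].round(2),o["grip_width"])
box={"wrist":(170,120,350,290),"side":(110,40,230,180),"scene":(340,70,460,220)}
for n in box:
    im=vision.camera(n); b=box[n]; v=cv2.resize(im[b[1]:b[3],b[0]:b[2]],None,fx=3.5,fy=3.5,interpolation=cv2.INTER_CUBIC); raw=v.copy()
    L=[(p[0],p[1],r,z+p[2]-.2427) for r,z in ((.016,.07),(.033,.04),(.033,.032),(.012,0))]+[(jx,jy,.03,.11),(jx,jy,.026,.11),(jx,jy,.043,.0)]
    for x,y,r,z in L:
        P=proj(n,cyl(x,y,[(r,z)])[0]); P=(P-[b[0],b[1]]+.5)*3.5
        cv2.polylines(v,[P.round().astype(int)],True,(255,255,255))
    cv2.imwrite(f"pics/o_{n}_{tag}.png",v);cv2.imwrite(f"pics/r_{n}_{tag}.png",raw)
cv2.imwrite(f"pics/or_{tag}.png",np.hstack([cv2.imread(f"pics/o_{n}_{tag}.png")[:490,:395] for n in("side","scene")]))
E
python3 ov.py a
```

```text
8.8 [0.55945435 0.32326688 0.37523235] [3.14113018e+00 4.84303531e-04 2.71419830e+00] [ 0.99  0.28 -0.86] 0.03160981944392006
```

View pics/or_a.png

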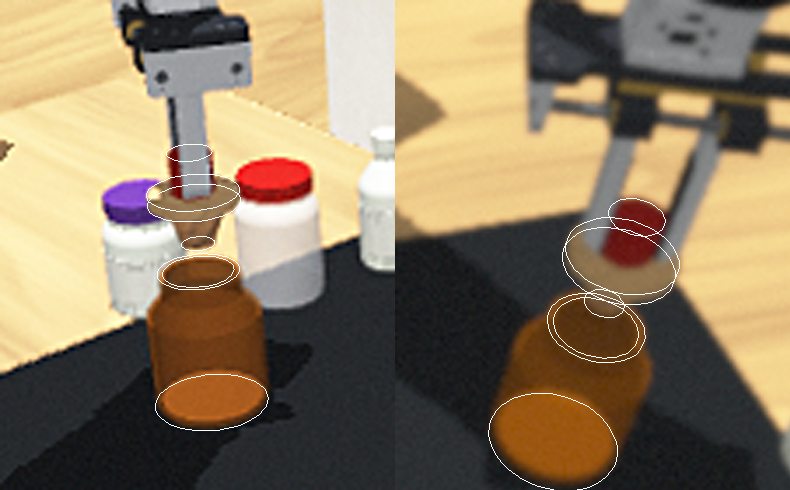

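View pics/o_wrist_a.png

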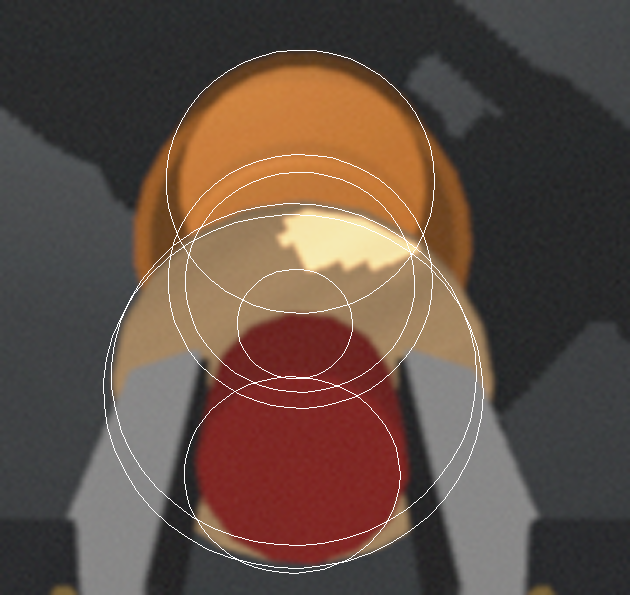

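Side and scene views both show the cork foot centred over the amber rim, to within about 1.5 mm. In the wrist view the offset is the same for the fingers and the knob, so it's a camera bias. I'll lower it partway into the neck and look again.

Request:
{"name": "arm_command", "arguments": {
  "plan": [1, -0.0025, 0.0025, 0, 0, 1, -0.0025, 0.0025, -0.02, 0, 1, -0.0025, 0.0025, -0.04, 0, 1, -0.0025, 0.0025, -0.06, 0, 1, -0.0025, 0.0025, -0.075, 0, 1, -0.0025, 0.0025, -0.09, 0, 1, -0.0025, 0.0025, -0.1, 0, 1, -0.0025, 0.0025, -0.1, 0, 1, -0.0025, 0.0025, -0.1, 0]
}}

```text
time_s: 9.85
ee_pos: [0.5583, 0.3249, 0.3348]
eef_rot: [3.141, 0.0, 2.715]
force: [0.2, 0.3, -0.7]
grip_width: 0.0315
```

```bash
python3 ov.py b
```

```text
9.85 [0.55830684 0.32487994 0.33481622] [3.14140459e+00 1.18949142e-04 2.71482341e+00] [ 0.23  0.33 -0.66] 0.03145880082192448
```

View pics/or_b.png

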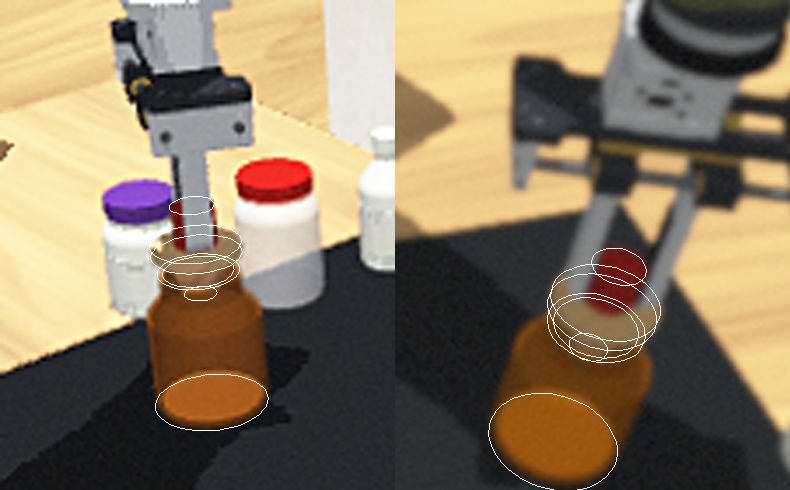

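```bash
python3 -c "
import cv2,numpy as np
cv2.imwrite('pics/rr_b.png',np.hstack([cv2.imread(f'pics/r_{n}_b.png')[:490,:395] for n in('side','scene')]))"
```

```text
(no output)
```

View pics/rr_b.png

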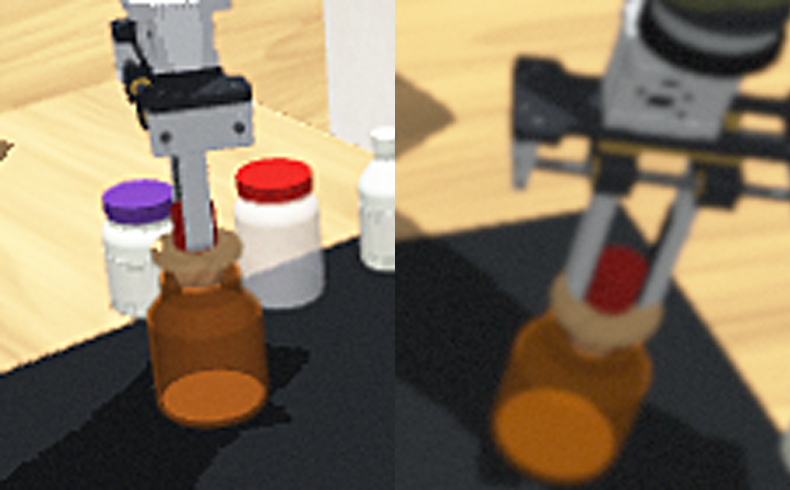

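The cork is about 18 mm inside the neck, the jar outline hasn't moved and the forces are near zero. Lowering the last 14 mm slowly.

Request:
{"name": "arm_command", "arguments": {
  "plan": [1, 0, 0, -0.006, 0, 1, 0, 0, -0.012, 0, 1, 0, 0, -0.018, 0, 1, 0, 0, -0.023, 0, 1, 0, 0, -0.028, 0, 1, 0, 0, -0.032, 0, 1, 0, 0, -0.035, 0, 1, 0, 0, -0.035, 0, 1, 0, 0, -0.035, 0]
}}

```text
time_s: 10.9
ee_pos: [0.5583, 0.3248, 0.3207]
eef_rot: [3.141, 0.0, 2.715]
force: [-0.3, -0.7, -1.4]
grip_width: 0.0313
```

```bash
python3 ov.py c;  python3 -c "
import cv2,numpy as np
cv2.imwrite('pics/rr_c.png',np.hstack([cv2.imread(f'pics/r_{n}_c.png')[:490,:395] for n in('side','scene')]))"
```

```text
10.9 [0.55830156 0.32483656 0.32068027] [3.14149698e+00 7.30161334e-05 2.71473071e+00] [-0.33 -0.67 -1.37] 0.03134677026094431
```

View pics/rr_c.png

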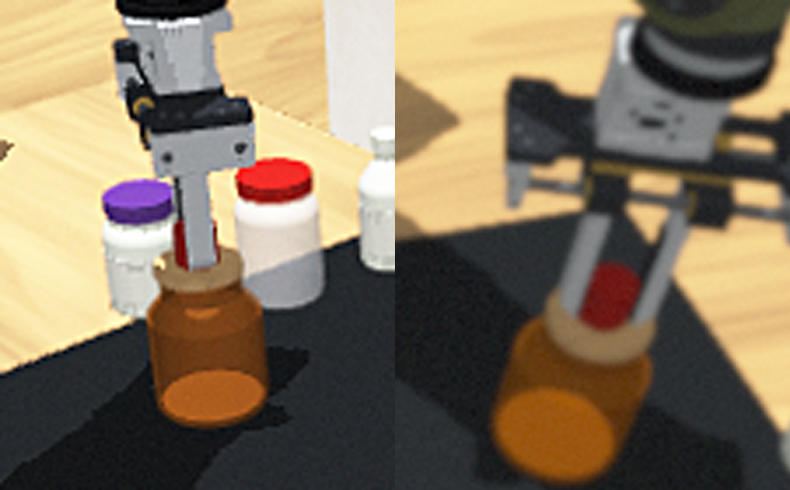

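Request:
{"name": "arm_command", "arguments": {
  "plan": [1, 0, 0, -0.001, 0, 1, 0, 0, -0.002, 0, 1, 0, 0, -0.003, 0, 1, 0, 0, -0.003, 0, 1, 0, 0, -0.003, 0]
}}

```text
time_s: 11.55
ee_pos: [0.5582, 0.3249, 0.3207]
eef_rot: [3.141, 0.001, 2.715]
force: [-3.4, -1.9, 8.7]
grip_width: 0.0314
```

The upward reaction of 8.7 N at the expected height means the collar is on the rim. Relaxing the push, then opening and retreating straight up.

Request:
{"name": "arm_command", "arguments": {
  "plan": [1, 0, 0, 0.002, 0, 1, 0, 0, 0.002, 0, 0.2, 0, 0, 0.002, 0, 0, 0, 0, 0.002, 0, -0.2, 0, 0, 0.002, 0, -0.3, 0, 0, 0.002, 0, -0.3, 0, 0, 0.002, 0, -0.3, 0, 0, 0.002, 0, -0.3, 0, 0, 0.002, 0]
}}

```text
time_s: 12.45
ee_pos: [0.5583, 0.3248, 0.3202]
eef_rot: [-3.142, -0.0, 2.715]
force: [0.9, -0.4, -0.4]
grip_width: 0.0611
```

```bash
python3 ov.py d
```

```text
12.45 [0.55828179 0.32483928 0.32021952] [-3.14155185e+00 -4.09396650e-05  2.71477460e+00] [ 0.92 -0.39 -0.36] 0.06108865075347241
```

View pics/r_wrist_d.png

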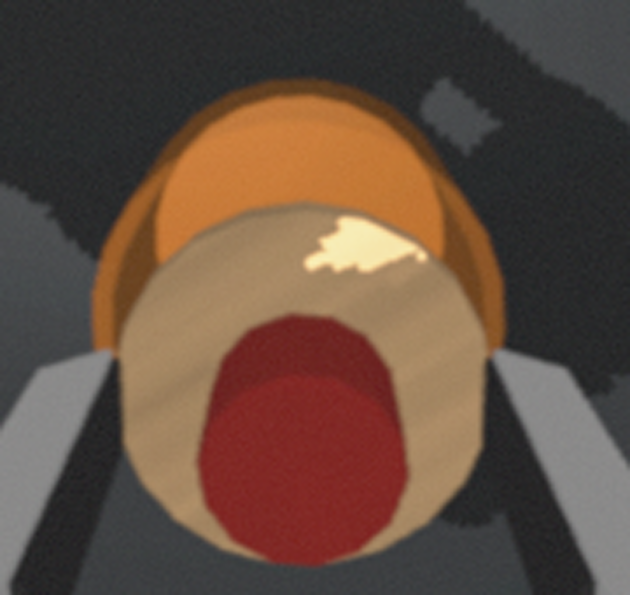

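The fingers are clear of the red knob on both sides, which sits near (285, 255) in the full frame. The stopper sits level. Retreating up and back toward the start pose.

Request:
{"name": "arm_command", "arguments": {
  "plan": [-0.3, 0, 0, 0.02, 0, -0.3, 0, 0, 0.06, 0, -0.3, 0, 0, 0.14, 0, -0.3, 0, 0, 0.24, 0, -0.3, -0.1, 0.05, 0.3, 0, -0.3, -0.2, 0.1, 0.3, 0, -0.3, -0.3, 0.15, 0.3, 0, -0.3, -0.4, 0.15, 0.3, 0, -0.3, -0.4, 0.15, 0.3, 0, -0.3, -0.4, 0.15, 0.3, 0, -0.3, -0.4, 0.15, 0.3, 0]
}}

```text
time_s: 13.7
ee_pos: [0.399, 0.3847, 0.4406]
eef_rot: [3.141, 0.0, 2.714]
force: [0.9, 0.5, -0.9]
grip_width: 0.0611
```

Run:
```python
from fit import *
o=sensors.get_obs(); print(o["time_s"],o["ee_pos"],o["force"].round(2),o["grip_width"])
jx,jy=.5583,.325; V=[]
for n,b in (("side",(110,60,230,200)),("scene",(340,120,460,260))):
    im=vision.camera(n); cv2.imwrite(f"pics/{n}_e.png",im)
    v=cv2.resize(im[b[1]:b[3],b[0]:b[2]],None,fx=3.3,fy=3.3,interpolation=cv2.INTER_CUBIC); V.append(v.copy())
    for r,z in ((.016,.148),(.033,.118),(.033,.11),(.043,0)):
        P=(proj(n,cyl(jx,jy,[(r,z)])[0])-[b[0],b[1]]+.5)*3.3; cv2.polylines(v,[P.round().astype(int)],True,(255,255,255))
    V.append(v)
cv2.imwrite("pics/e1.png",np.hstack(V[:2])); cv2.imwrite("pics/e2.png",np.hstack([V[1],V[3]]))
```

```text
13.7 [0.39904389 0.38467437 0.44060895] [ 0.94  0.48 -0.92] 0.0611162054698912
```

View pics/e1.png

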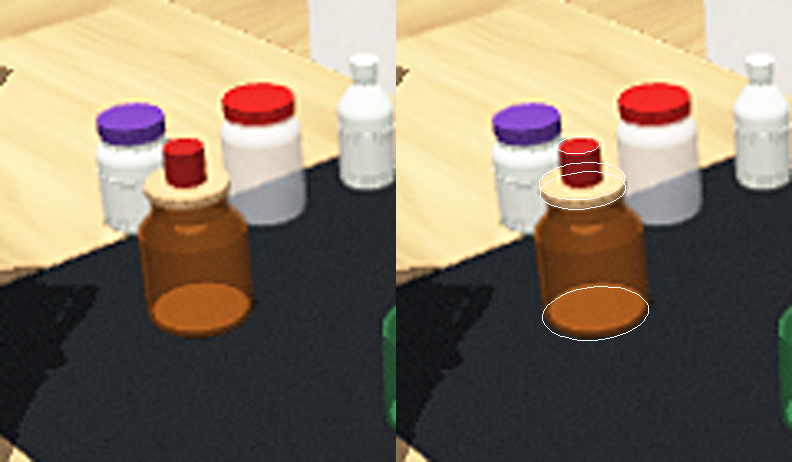

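View pics/scene_e.png

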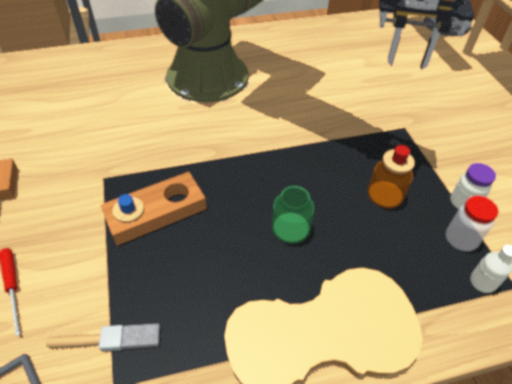

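View pics/e2.png

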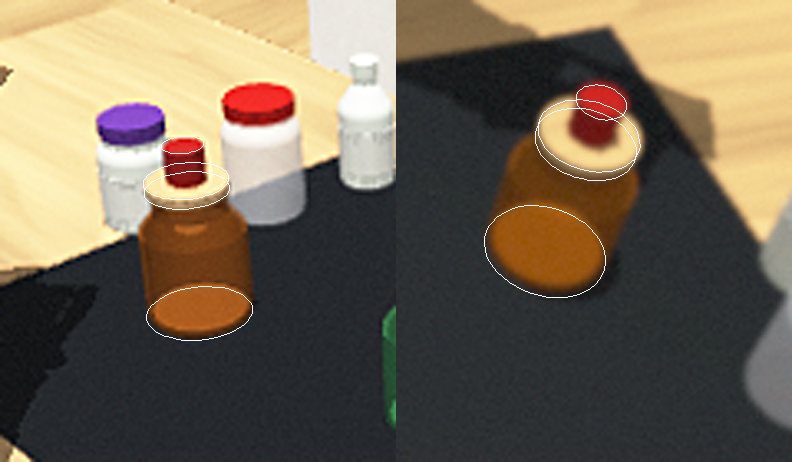

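The stopper is upright in the amber jar at (row 160, col 400) in the scene view, with its collar flush on the rim. The jar still stands where it was. The green jar at (215, 293) and the blue stopper at (203, 126) are untouched. Handing in.

```bash
python3 -c "
from station import job; print(job.hand_in())"
```

```text
the job is handed in; nothing more can be done
None
```

The amber jar is closed: I took the red-knobbed stopper out of the rack, lowered it into the jar's mouth until its collar met the rim, then let go. I handed the job in at about 14 s of the 42 s allowed.

- **Seating:** I held the stopper all the way down. At the height calculated for fully home, pressing 1 mm further met about 9 N of resistance. I eased off before opening the fingers.
- **Final pictures:** In the side and scene views the stopper is upright, with its collar flush on the rim and matching the predicted outline to about 1–2 mm. The amber jar is where it was, and the green jar and blue stopper look unmoved. The gripper is well clear.
- **Disagreements:** The first network estimates of the amber jar differed by about 20 mm between cameras, so I used outline fits instead, which agreed within a few mm. The wrist camera showed the held stopper about 2 mm off from the other two cameras. I put this down to calibration bias, and the stopper went in without sideways force until the final press (about 4 N).

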